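Jack up the prop under the painted board

ROBOT

A 6-joint arm with a two-finger parallel gripper is mounted at the origin on the work surface. World frame = base frame: x ahead of the robot, y to its left, z up, the work surface at z = 0. Lengths are in m, angles in rad, forces in N, time in s.
With the tool pointing down it reaches from about 0.35 to 0.775 m from the base axis. Payload 5.5 kg.
Tool frame: the origin (TCP) lies midway between the tips of the shut fingers; the grasp point (between the pads) lies grip_point_offset behind it (grip_point_offset is the distance from the TCP to the grasp point, in m); z points along the fingers, y is the direction in which the jaws open and shut (so a half turn about z gives the same grasp; the last joint's range is limited). The gripper opens to 85 mm and grips with 20 to 120 N. Pads are 22 mm wide; open, the fingers measure 114 mm over their backs; the gripper's body (76 mm by 85 mm) begins 54 mm behind the grasp point. The pads swing forward as they close: fully open they stand 13 mm farther back than shut.
Start: joints at [-1.321, 0.313, 0.046, 1.304, 0, 1.431], TCP at [0.219, -0.532, 0.231] pointing down, gripper open.
Joint ranges: [-2.76, 2.76], [-0.86, 1.69], [-1.03, 1.26], [-2.2, 2.34], [-1.47, 1.5], [-3.14, 3.14]. Speed limits (rad/s): [2.57, 2.57, 3.14, 3.14, 3.14, 3.14].

INTERFACE

Orientations are given as a unit quaternion [w, x, y, z].
In Python, from workcell import * gives the robot as it stands.
- The arm moves only by the tool send_rows, never from a script. Its argument "series" is one flat list of numbers, 7 for each row, row after row: the shift along the tool's x, y, z in cm, then the turn, a rotation vector about the tool's x, y, z in degrees, then the opening, from 0 (shut) to 1 (fully open). A call has 1 to 10 rows; each row is the pose to reach, as a shift and turn from the pose commanded when the call began, along the tool's axes at that moment; what a row does not reach only later rows make up. A row lasts 1/12 s, in which the tool goes at most 41.7 mm and 7.16 degrees, less where a joint would pass 70% of its speed; a pose out of reach is approached as far as the arm can. A call with a gripper value outside its range is refused whole. The fingers move at their own pace and stop on an object; "newtons" is the grip in N (left out, the last holds). Time passes only in rows, so rows that repeat a pose let the fingers close. It gives the time, the measured TCP pose, the force and the opening at its end, in the units of the state.
- get_state(): the state, without advancing time (a new reading comes with each control period).
- read_camera(name): name is "side" or "top" or "wrist"; returns the picture (400x640x3 uint8, blue, green, red); there is no depth.
- camera_info(name): a dict with "K" (3x3 intrinsics, pixels), "xyz" and "attitude" of the camera in the world. Camera axes: x right, y down, z forward; pixel columns grow to the right and rows downward; lengths in m; the calibration is good to about 2 mm. A picture is of the moment at which its call begins: read the wrist's pose just before it. camera_info takes no time and is no camera call; for the wrist camera it gives the pose at the moment of the call.
- hand_in(): hands the job in, once; it reports no verdict.
Trained networks look in the newest picture that a camera, given by its name, has taken for a name from the list of things; names that differ only in an ending like _2 or _b are one class to them, and where a whole thing is asked for, a point or a joint stands for the part that bears it (a point fixed in the world has none). Each returns a list of dicts, best first, with "p" (0 to 1); they miss things now and then, are a little off and sometimes report something else, mostly with a low value. They report only what shows in the picture. A call takes as long as a camera call.
- silhouettes(camera, label): "pixels" (400x640 bool, what is visible of it) and "box" ([left, top, width, height] in pixels, round what is visible of it).
The state is a dict: "clock": time; "joint_pos": joint angles; "qvel": joint speeds; "tau": joint torques, N m; "tcp_pos": TCP position; "orientation": TCP orientation; "wrist_force": force on the tool from outside, world axes, zero at the start; "ft_torque": the same for the moment, N m; "finger_gap": finger opening in m.
Only numpy, scipy, OpenCV 4.12 (cv2) and the standard library are available. Lean on these libraries where they do the work, as an engineer would, in place of code of your own. Each camera call takes 0.05 s, during which the arm holds its last target. There are 200 camera calls.

TASK

A long painted board bridges two wooden rests in the art studio, and its middle needs propping before someone works on it. Turn the yellow knob of the jack standing under the board clockwise, until its black pad just touches the underside of the board and takes its weight; at most raise the board by about a centimetre, keep it level and in its place, and let go. Leave the spare jack as it is.

Things in the scene. Friction and masses are not known exactly. Their poses are not given: they have to be found in the camera images.
- jack_knob_grip (a point): Grip point of the yellow wing knob of the jack under the board: an upright bar 64 mm long (x axis), 14 thick, 38 high on a disc 56 wide. On the vertical turning axis, 92 mm above the table, 14 below the bar's top, 24 above the disc. Turns clockwise from above (yaw falls) up to 2.2 rad from the low end, starts 0 to 0.2 rad from it. Stiff, 0.22 to 0.4 N m; stays where left. Jack fixed to the table.
- jack_pad: Black square pad, 64 x 64 x 8 mm, on that jack's steel lifting column, 130 mm from the knob axis, below the board's middle. Origin: centre of its top face (100 to 104 mm above the table at the start), z up. It moves only up and down: each radian of clockwise knob turn raises it 20 mm.
- board: Loose painted board, ochre with red and cream rings, 340 mm long (its y axis), 74 mm wide, 22 mm thick, about 0.5 kg, lying level on two fixed light wooden rests at its ends. The origin is the centre of its flat underside, z up; at the start it is 6 to 22 mm higher than the pad's top.
- spare_pad: Black pad of the spare jack, a second jack of the same make (blue with a yellow knob) with nothing above it, fixed to the table on the other side. The origin is the centre of the pad's top face. To be left alone.

How it is judged:
By the outcome, as a careful person would: the job done as asked, in the order asked, and still so for the second after the job is handed in, with the robot touching nothing.
It also fails if it takes over 35 s, if anything falls off the work surface, if the arm or the gripper's body presses on something with over 40 N, if the wrist force passes 120 N, or if a joint passes its speed limit or range.

## Working session

There is one attempt and no reset: what is moved stays moved. The work goes in short steps, Python scripts to look and compute and a tool call to move; the robot and the scene stay as the last step left them, time stands still between calls to the robot, and variables do not carry over. Pictures are saved under pics/ and viewed, about 8 in all and at most 12, crops included, and the job is handed in when it is done.

Besides the shell and the picture viewer there is one more tool, called after "Call:" in YAML: its name, and indented under it one key for each argument. send_rows: Moves the arm, as the interface text tells. Its arguments: {"type":"object","properties":{"series":{"type":"array"},"newtons":{"type":"number"}},"required":["series"]}

```bash
mkdir -p pics; ls; python3 - <<'E'
from workcell import *
import cv2,numpy as np
s=get_state();print({k:np.round(v,3).tolist() for k,v in s.items()})
import workcell
print([n for n in dir(workcell) if not n.startswith('_')])
try: print(grip_point_offset)
except Exception as e: print(e)
a=[]
for c in ("top","side"):
    im=read_camera(c);cv2.imwrite(f"pics/{c}0.png",im)
    i=camera_info(c);print(c,{k:np.round(v,4).tolist() for k,v in i.items()})
    for l in ("jack_knob_grip","jack_pad","board","spare_pad"):
        for d in silhouettes(c,l)[:3]:
            ys,xs=np.nonzero(d["pixels"]);print(c,l,round(d["p"],2),d["box"],xs.mean().round(1),ys.mean().round(1),len(xs))
E
```

```text
pics
{'clock': 0.0, 'joint_pos': [-1.321, 0.314, 0.045, 1.304, 0.0, 1.431], 'qvel': [0.0, 0.0, -0.002, 0.0, 0.001, 0.002], 'tau': [0.0, -48.062, 29.853, 0.019, 0.0, 0.0], 'tcp_pos': [0.218, -0.531, 0.23], 'orientation': [-0.001, 0.981, 0.194, -0.0], 'wrist_force': [-0.443, 0.065, -0.195], 'ft_torque': [0.025, 0.061, -0.002], 'finger_gap': 0.085}
['MotionError', 'camera_info', 'get_state', 'grip_point_offset', 'hand_in', 'read_camera', 'silhouettes']
0.0187
top {'K': [[483.0464, 0.0, 318.4805], [0.0, 483.0464, 199.5865], [0.0, 0.0, 1.0]], 'xyz': [0.4336, 0.0037, 1.0007], 'attitude': [-0.0427, 0.7105, -0.7006, 0.0498]}
top jack_knob_grip 0.97 [417.7, 218.3, 30.4, 32.4] 432.7 233.9 693
top board 0.76 [343.8, 134.4, 188.7, 50.6] 437.0 162.3 7500
top spare_pad 0.69 [161.8, 167.9, 31.9, 34.5] 178.3 184.9 1158
side {'K': [[512.2092, 0.0, 319.5624], [0.0, 512.2092, 204.4055], [0.0, 0.0, 1.0]], 'xyz': [0.3374, 0.9623, 0.7737], 'attitude': [0.0584, -0.0891, 0.8759, -0.4706]}
side jack_knob_grip 0.96 [352.7, 159.3, 20.6, 26.3] 361.1 174.2 428
side board 0.73 [289.5, 125.2, 47.0, 66.5] 312.3 159.9 2005
side spare_pad 0.78 [263.8, 274.1, 38.0, 30.9] 282.0 288.4 852
```

View pics/top0.png

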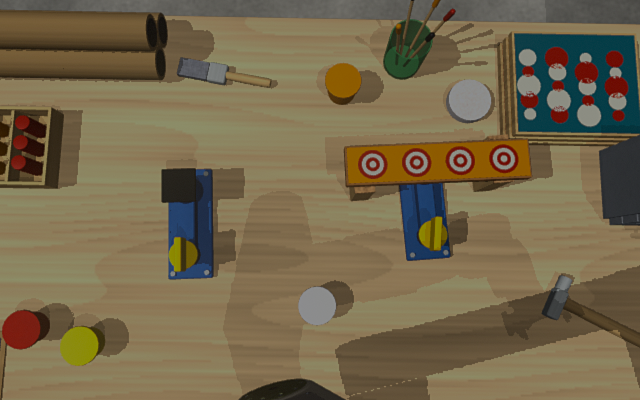

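View pics/side0.png

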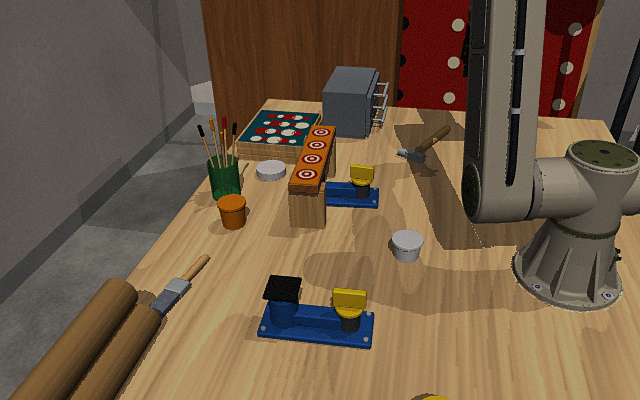

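```bash
cat > h.py <<'E'
import numpy as np,cv2
from scipy.spatial.transform import Rotation as R
def rot(q): return R.from_quat([q[1],q[2],q[3],q[0]])
def px2w(ci,uv,z):
    uv=np.atleast_2d(uv); d=np.c_[uv,np.ones(len(uv))]@np.linalg.inv(ci["K"]).T
    d=rot(ci["attitude"]).apply(d); o=np.array(ci["xyz"])
    return o+d*((z-o[2])/d[:,2])[:,None]
def w2px(ci,p):
    c=rot(ci["attitude"]).inv().apply(np.atleast_2d(p)-np.array(ci["xyz"]))@np.array(ci["K"]).T
    return c[:,:2]/c[:,2:]
E
python3 - <<'E'
from workcell import *
from h import *
ci=camera_info("top")
im=cv2.imread("pics/top0.png")
cv2.imwrite("pics/c1.png",cv2.resize(im[170:270,385:465],None,fx=6,fy=6,interpolation=cv2.INTER_CUBIC)[:600])
# board outline
d=silhouettes("top","board")  # newest top pic
b=d[0]["pixels"].astype(np.uint8);r=cv2.minAreaRect(cv2.findNonZero(b));bp=cv2.boxPoints(r)
for z in (.13,.14): 
    w=px2w(ci,bp,z);print(z,w.round(4).tolist(),np.linalg.norm(np.diff(w,axis=0),axis=1))
k=silhouettes("top","jack_knob_grip")[0]["pixels"]
ys,xs=np.nonzero(k);print("knob",px2w(ci,[xs.mean(),ys.mean()],.08))
w=rot(camera_info("wrist")["attitude"]).as_matrix();print(camera_info("wrist"))
E
```

```text
0.13 [[0.6494, -0.049, 0.13], [0.6703, -0.395, 0.13], [0.5926, -0.3949, 0.13], [0.5724, -0.0527, 0.13]] [0.34671472 0.07773316 0.34278653]
0.14 [[0.6469, -0.0484, 0.14], [0.6676, -0.3905, 0.14], [0.5908, -0.3904, 0.14], [0.5708, -0.0521, 0.14]] [0.3427327  0.07684039 0.33884962]
knob [[ 0.49202327 -0.22383533  0.08      ]]
{'K': array([[310.01833346,   0.        , 316.52993921],
       [  0.        , 310.01833346, 205.80520495],
       [  0.        ,   0.        ,   1.        ]]), 'xyz': array([ 0.2860354 , -0.50562121,  0.37499215]), 'attitude': array([ 0.12061056,  0.82224256, -0.55035621, -0.08048795])}
```

View pics/c1.png

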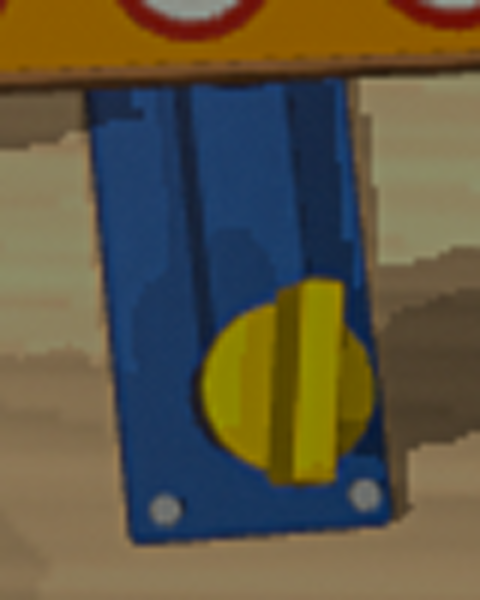

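```bash
python3 - <<'E'
from workcell import *
from h import *
ci=camera_info("top")
f=lambda x,y:[385+x/6-.4,170+y/6-.4]
t=px2w(ci,[f(324,280),f(315,482),f(320,381)],.106);print(t, np.linalg.norm(t[0]-t[1]))
a=np.arctan2(*(t[0]-t[1])[[1,0]]);print("bar yaw",np.degrees(a))
print("disc",px2w(ci,f(287,387),.068))
s=get_state();T=rot(s["orientation"]);print(T.as_matrix().round(3))
# desired: z down, tool x along bar (either sense)
print("gp",grip_point_offset)
for sg in (0,np.pi):
    c,sn=np.cos(a+sg),np.sin(a+sg)
    D=R.from_matrix(np.array([[c,sn,0],[sn,-c,0],[0,0,-1]]))
    print("turn deg",np.degrees((T.inv()*D).as_rotvec()))
    tgt=np.array([t[2][0],t[2][1],.19]); print("shift cm",100*T.inv().apply(tgt-s["tcp_pos"]))
E
```

```text
[[ 0.52342972 -0.22898031  0.106     ]
 [ 0.46089878 -0.2250032   0.106     ]
 [ 0.49202336 -0.22713777  0.106     ]] 0.06265728557463698
bar yaw -3.6392477022145924
disc [[ 0.49242212 -0.22623521  0.068     ]]
[[ 0.925  0.38   0.   ]
 [ 0.38  -0.925 -0.   ]
 [-0.     0.    -1.   ]]
gp 0.0187
turn deg [ 5.01050111e-03 -3.21489485e-04  2.59735931e+01]
shift cm [ 36.88122905 -17.79644381   4.13064995]
turn deg [ 4.39680503e-04  6.85254029e-03 -1.54026407e+02]
shift cm [ 36.88122905 -17.79644381   4.13064995]
```

Call:
send_rows:
  series: [3.7,-1.8,0,0,0,-7,1,7.4,-3.6,0,0,0,-14,1,11.1,-5.3,0,0,0,-21,1,14.8,-7.1,0,0,0,-28,1,18.4,-8.9,0,0,0,-35,1,22.1,-10.7,0,0,0,-42,1,25.8,-12.5,0,0,0,-49,1,29.5,-14.2,0,0,0,-56,1,33.2,-16,0,0,0,-63,1,36.9,-17.8,0,0,0,-70,1]

```text
clock: 1.43
tcp_pos: [0.4933, -0.2253, 0.2316]
orientation: [0.0, 0.69, 0.723, 0.0]
wrist_force: [-0.1, -1.5, -0.4]
finger_gap: 0.0852
```

Call:
send_rows:
  series: [0,0,0,0,0,-7,1,0,0,0,0,0,-14,1,0,0,0,0,0,-21,1,0,0,0,0,0,-28,1,0,0,0,0,0,-35,1,0,0,0,0,0,-42,1,0,0,0,0,0,-49,1,0,0,0,0,0,-56,1,0,0,0,0,0,-63,1,0,0,0,0,0,-70,1]

```text
clock: 2.27
tcp_pos: [0.4922, -0.227, 0.2314]
orientation: [0.0, 0.151, 0.989, -0.0]
wrist_force: [-0.1, -0.6, 0.3]
finger_gap: 0.0855
```

```bash
cat > tgt.py <<'E'
from workcell import *
from h import *
import sys
def plan(p,yawdeg):
    s=get_state();T=rot(s["orientation"]);a=np.radians(yawdeg);c,sn=np.cos(a),np.sin(a)
    D=R.from_matrix(np.array([[c,sn,0],[sn,-c,0],[0,0,-1]]))
    print("t",round(s["clock"],2),"tcp",np.round(s["tcp_pos"],4),"yaw",np.degrees(np.arctan2(*T.as_matrix()[[1,0],0])).round(2),"F",np.round(s["wrist_force"],1),"M",np.round(s["ft_torque"],2),"gap",round(s["finger_gap"],4),"j6",round(s["joint_pos"][5],2))
    print("shift",(100*T.inv().apply(np.array(p)-s["tcp_pos"])).round(2),"turn",np.degrees((T.inv()*D).as_rotvec()).round(2))
E
python3 - <<'E'
from tgt import *
plan([.492,-.227,.19],176.4)
im=read_camera("wrist");cv2.imwrite("pics/w1.png",im)
E
```

```text
t 2.27 tcp [ 0.4922 -0.227   0.2314] yaw 162.68 F [-0.1 -0.6  0.3] M [-0.02  0.04 -0.03] gap 0.0855 j6 -0.28
shift [ 0.01 -0.    4.14] turn [-1.000e-02  0.000e+00 -1.372e+01]
```

View pics/w1.png

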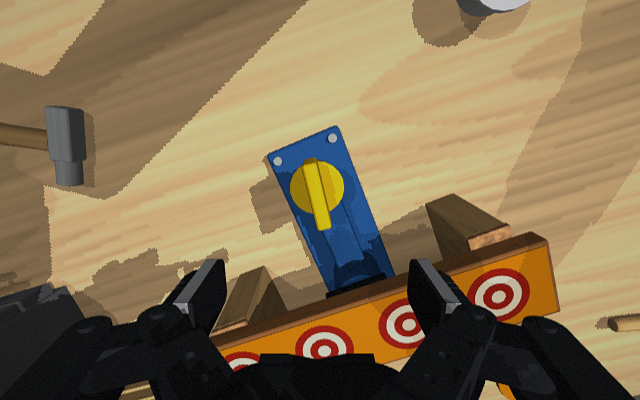

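```bash
python3 - <<'E'
from tgt import *
ci=camera_info("wrist")
print(w2px(ci,[[.524,-.229,.106],[.460,-.225,.106],[.492,-.227,.106],[.492,-.227,.068]]).round(1))
d=silhouettes("wrist","jack_pad")
for x in d[:2]: print(x["p"],x["box"])
d=silhouettes("wrist","board")
im=cv2.imread("pics/w1.png")
cv2.imwrite("pics/c2.png",np.hstack([cv2.resize(im[140:240,270:370],None,fx=4,fy=4,interpolation=cv2.INTER_CUBIC),cv2.resize(im[250:350,320:420],None,fx=4,fy=4,interpolation=cv2.INTER_CUBIC)]))
E
```

```text
[[326.  229.5]
 [309.6 162.4]
 [318.1 197. ]
 [317.9 187.2]]
0.76 [325.7, 272.3, 59.7, 22.9]
```

View pics/c2.png

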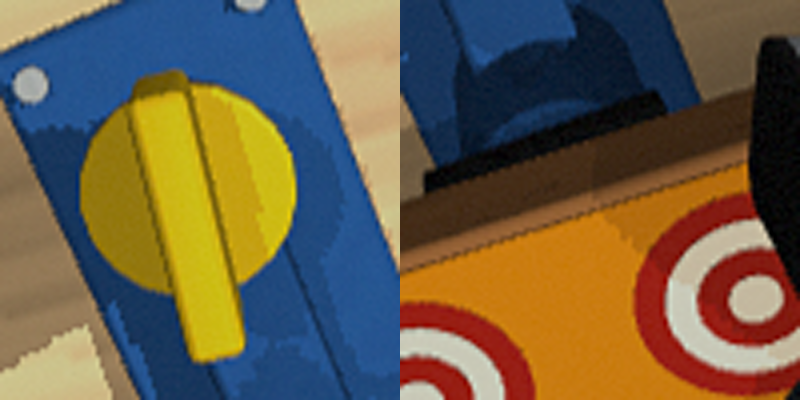

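Call:
send_rows:
  series: [0,0,2,0,0,-7,1,0,0,4,0,0,-13.7,1,0,0,7,0,0,-13.7,1,0,0,10,0,0,-13.7,1,0,0,12,0,0,-13.7,1,0,0,13.5,0,0,-13.7,1,0,0,14.8,0,0,-13.7,1,0,0,15.6,0,0,-13.7,1,0,0,15.6,0,0,-13.7,1]

```text
clock: 3.17
tcp_pos: [0.4911, -0.2264, 0.0736]
orientation: [-0.001, 0.036, 0.999, 0.001]
wrist_force: [-1.6, 0.9, -0.2]
finger_gap: 0.0852
```

Call:
send_rows:
  series: [0,0,0,0,0,0,0,0,0,0,0,0,0,0,0,0,0,0,0,0,0,0,0,0,0,0,0,0,0,0,0,0,0,0,0,0,0,0,0,0,0,0,0,0,0,0,0,0,0,0,0,0,0,0,0,0]
  newtons: 70

```text
clock: 3.83
tcp_pos: [0.4925, -0.2271, 0.076]
orientation: [0.0, 0.035, 0.999, -0.0]
wrist_force: [-0.8, 2.0, 5.6]
finger_gap: 0.0129
```

```bash
python3 - <<'E'
from tgt import *
plan([.492,-.227,.075],176.4)
a=read_camera("side");cv2.imwrite("pics/s1.png",a)
b=read_camera("wrist");cv2.imwrite("pics/w2.png",b)
print(camera_info("wrist")["xyz"])
cv2.imwrite("pics/v1.png",np.vstack([cv2.resize(a[90:240,240:440],(600,450))[:300],b[100:400,20:620]]))
E
```

```text
t 3.83 tcp [ 0.4925 -0.2271  0.076 ] yaw 176.04 F [-0.8  2.   5.6] M [0.23 0.17 0.03] gap 0.0129 j6 -0.51
shift [0.05 0.01 0.1 ] turn [-0.02  0.05 -0.36]
[ 0.41904527 -0.22355222  0.21955429]
```

View pics/v1.png

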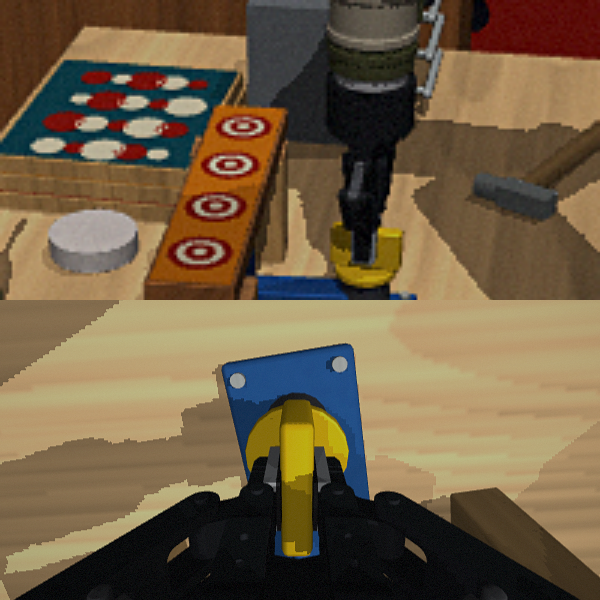

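Call:
send_rows:
  series: [0,0,0,0,0,3,0,0,0,0,0,0,6,0,0,0,0,0,0,9,0,0,0,0,0,0,12,0,0,0,0,0,0,15,0,0,0,0,0,0,15,0]
  newtons: 100

```text
clock: 4.43
tcp_pos: [0.4925, -0.2272, 0.076]
orientation: [0.0, 0.166, 0.986, -0.0]
wrist_force: [-0.7, 1.8, 5.3]
finger_gap: 0.0125
```

```bash
cat > trk.py <<'E'
from tgt import *
def board(name):
    """vertical pixel shift of the board in the side view since s1, -> mm of rise; check both ends"""
    ref=cv2.imread("pics/s1.png",0);im=read_camera("side");cv2.imwrite(f"pics/{name}.png",im);g=cv2.cvtColor(im,cv2.COLOR_BGR2GRAY)
    ci=camera_info("side")
    for lab,(u0,v0,u1,v1) in {"near":(292,158,328,190),"far":(300,128,334,156),"static":(240,110,285,150),"static2":(255,160,287,182)}.items():
        t=ref[v0:v1,u0:u1].astype(np.float32);w=np.eye(2,3,dtype=np.float32)
        cc,w=cv2.findTransformECC(t,g[v0:v1,u0:u1].astype(np.float32),w,cv2.MOTION_TRANSLATION,(3,300,1e-6),None,1)
        c=[(u0+u1)/2,(v0+v1)/2];p=px2w(ci,c,.14);d=w2px(ci,p+[0,0,.001])-w2px(ci,p)
        print(lab,"px",w[:,2].round(2),"rise mm",round(float(w[1,2]/d[0,1]),2),"cc",round(cc,3))
E
python3 - <<'E'
from trk import *
plan([.492,-.227,.075],176.4)
board("s2")
E
```

```text
t 4.43 tcp [ 0.4925 -0.2272  0.076 ] yaw 160.91 F [-0.7  1.8  5.3] M [ 0.21  0.22 -0.15] gap 0.0125 j6 -0.25
shift [0.05 0.   0.1 ] turn [ -0.03   0.06 -15.49]
near px [-0.01  0.  ] rise mm -0.01 cc 0.993
far px [-0.02  0.01] rise mm -0.02 cc 0.995
static px [-0.  0.] rise mm -0.0 cc 0.996
static2 px [-0.01  0.02] rise mm -0.06 cc 0.993
```

Call:
send_rows:
  series: [0,0,0,0,0,3,0,0,0,0,0,0,6,0,0,0,0,0,0,9,0,0,0,0,0,0,12,0,0,0,0,0,0,12,0]

```text
clock: 4.9
tcp_pos: [0.4924, -0.2272, 0.076]
orientation: [0.0, 0.268, 0.963, -0.0]
wrist_force: [-0.4, 0.9, 6.5]
finger_gap: 0.0124
```

```bash
python3 - <<'E'
from trk import *
plan([.492,-.227,.075],176.4)
board("s3")
E
```

```text
t 4.9 tcp [ 0.4924 -0.2272  0.076 ] yaw 148.92 F [-0.4  0.9  6.5] M [ 0.23  0.22 -0.14] gap 0.0124 j6 -0.04
shift [ 0.05 -0.01  0.1 ] turn [ -0.03   0.05 -27.48]
near px [ 0.   -0.01] rise mm 0.02 cc 0.993
far px [0. 0.] rise mm -0.01 cc 0.995
static px [ 0.01 -0.01] rise mm 0.02 cc 0.996
static2 px [-0.02  0.01] rise mm -0.04 cc 0.993
```

Call:
send_rows:
  series: [0,0,0,0,0,3,0,0,0,0,0,0,6,0,0,0,0,0,0,9,0,0,0,0,0,0,12,0,0,0,0,0,0,12,0]

```text
clock: 5.37
tcp_pos: [0.4924, -0.2273, 0.076]
orientation: [0.0, 0.367, 0.93, -0.0]
wrist_force: [-1.3, 0.4, 6.0]
finger_gap: 0.0123
```

```bash
python3 - <<'E'
from trk import *
plan([.492,-.227,.075],176.4)
board("s4")
b=read_camera("wrist");t=read_camera("top")
cv2.imwrite("pics/v2.png",np.vstack([b[100:400,20:620],cv2.resize(t[130:260,340:540],(600,390))[:300]]))
E
```

```text
t 5.37 tcp [ 0.4924 -0.2273  0.076 ] yaw 136.93 F [-1.3  0.4  6. ] M [ 0.12  0.32 -0.01] gap 0.0123 j6 0.17
shift [ 0.05 -0.01  0.1 ] turn [-3.000e-02  6.000e-02 -3.947e+01]
near px [ 0.02 -0.07] rise mm 0.19 cc 0.982
far px [-0.01 -0.09] rise mm 0.27 cc 0.983
static px [ 0.01 -0.01] rise mm 0.02 cc 0.996
static2 px [-0.02  0.01] rise mm -0.03 cc 0.994
```

View pics/v2.png

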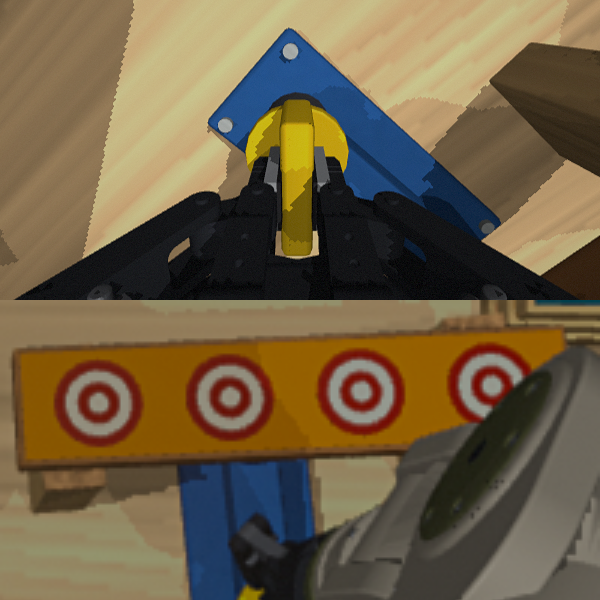

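Call:
send_rows:
  series: [0,0,0,0,0,2.5,0,0,0,0,0,0,5,0,0,0,0,0,0,5,0,0,0,0,0,0,5,0]

```text
clock: 5.85
tcp_pos: [0.4924, -0.2273, 0.076]
orientation: [0.0, 0.407, 0.914, -0.0]
wrist_force: [-1.8, 0.6, 6.2]
finger_gap: 0.0125
```

```bash
python3 - <<'E'
from trk import *
plan([.492,-.227,.075],176.4)
board("s5")
E
```

```text
t 5.85 tcp [ 0.4924 -0.2273  0.076 ] yaw 132.02 F [-1.8  0.6  6.2] M [ 0.19  0.28 -0.04] gap 0.0125 j6 0.26
shift [ 0.05 -0.01  0.1 ] turn [-3.000e-02  6.000e-02 -4.438e+01]
near px [-0.07 -0.63] rise mm 1.8 cc 0.94
far px [-0.07 -0.22] rise mm 0.67 cc 0.791
static px [ 0.01 -0.01] rise mm 0.03 cc 0.996
static2 px [-0.01  0.01] rise mm -0.03 cc 0.994
```

```bash
python3 - <<'E'
from trk import *
r=cv2.imread("pics/s1.png");a=cv2.imread("pics/s5.png")
cv2.imwrite("pics/v3.png",np.hstack([cv2.resize(x[110:210,270:370],(400,400),interpolation=cv2.INTER_CUBIC) for x in (r,a)]))
E
```

```text
(no output)
```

View pics/v3.png

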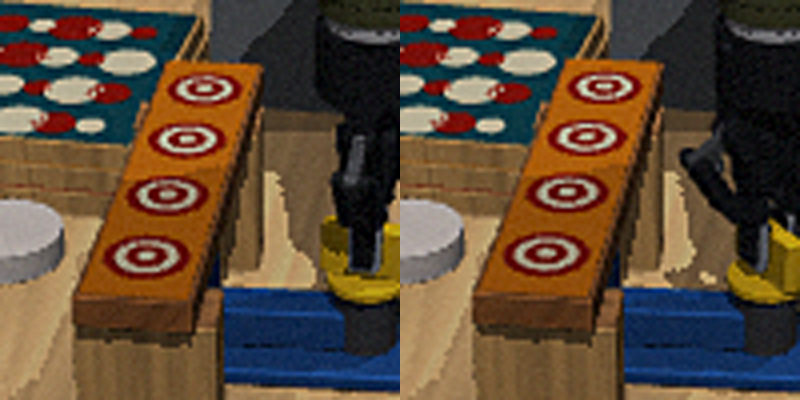

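Call:
send_rows:
  series: [0,0,0,0,0,0,0.3,0,0,0,0,0,0,0.6,0,0,0,0,0,0,0.8,0,0,0,0,0,0,0.8,0,0,0,0,0,0,0.8,0,0,0,0,0,0,0.8]

```text
clock: 6.4
tcp_pos: [0.4921, -0.2271, 0.0752]
orientation: [-0.0, 0.406, 0.914, -0.0]
wrist_force: [-0.4, 0.5, 0.4]
finger_gap: 0.068
```

Call:
send_rows:
  series: [0,0,-1,0,0,0,0.8,0,0,-3,0,0,0,0.8,0,0,-6,0,0,0,0.8,0,0,-9,0,0,0,0.8,0,0,-12,0,0,0,0.8,0,0,-15,0,0,0,0.8,0,0,-17,0,0,0,0.8,0,0,-17,0,0,0,0.8]

```text
clock: 7.07
tcp_pos: [0.4942, -0.2283, 0.2513]
orientation: [0.005, 0.406, 0.914, -0.001]
wrist_force: [1.5, -0.1, 0.2]
finger_gap: 0.0683
```

```bash
python3 - <<'E'
from trk import *
plan([.492,-.227,.24],132)
board("s6")
w=read_camera("wrist");t=read_camera("top");s=cv2.imread("pics/s6.png")
d=silhouettes("top","board")
cv2.imwrite("pics/v4.png",np.vstack([np.hstack([cv2.resize(s[100:220,260:400],(400,343)),cv2.resize(t[130:270,335:545],(400,343))]),cv2.resize(w,(800,500))[250:500]]))
E
```

```text
t 7.07 tcp [ 0.4942 -0.2283  0.2513] yaw 132.04 F [ 1.5 -0.1  0.2] M [-0.02 -0.04 -0.04] gap 0.0683 j6 0.26
shift [ 0.25 -0.08  1.13] turn [0.13 0.51 0.04]
near px [-0.05 -0.62] rise mm 1.78 cc 0.919
far px [-0.07 -0.17] rise mm 0.53 cc 0.767
static px [ 0.01 -0.01] rise mm 0.02 cc 0.996
static2 px [-0.03  0.02] rise mm -0.07 cc 0.994
```

View pics/v4.png

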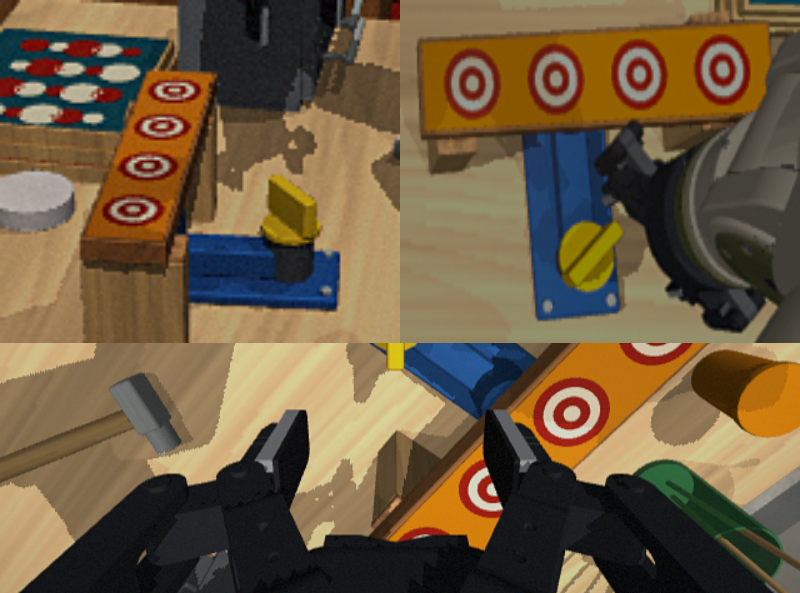

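```bash
python3 - <<'E'
from trk import *
read_camera("top")
t=read_camera("top");cv2.imwrite("pics/t6.png",t)
def rings(im,box):
    u0,v0,u1,v1=box;c=im[v0:v1,u0:u1].astype(float);w=c[...,1]/(c.sum(2)+1e-3) ; rr=c[...,2]/(c.sum(2)+1e-3)
    w=np.clip(c[...,0]/(c[...,2]+1)-.3,0,.6)  # cream: blue/red ratio high
    return (w*np.arange(u0,u1)).sum()/w.sum(),(w*np.arange(v0,v1)[:,None]).sum()/w.sum()
ci=camera_info("side")
for nm,c in {"far":(321,132),"m1":(317,144.5),"m2":(312,158.5),"near":(307,174)}.items():
    # ring centre in the side view; box within the board
    b=(int(c[0]-8),int(c[1]-5),int(c[0]+9),int(c[1]+6))
    v=[rings(cv2.imread(f"pics/{x}.png"),b) for x in ("side0","s1","s4","s5","s6")]
    p=px2w(ci,c,.14);k=(w2px(ci,p+[0,0,.001])-w2px(ci,p))[0,1]
    print(nm,[((y[1]-v[1][1])/k).round(2) for y in v],"du",[(y[0]-v[1][0]).round(2) for y in v])
for n in ("top0","t6"):
    im=cv2.imread(f"pics/{n}.png");print(n,[np.round(rings(im,(int(u-12),int(v-12),int(u+13),int(v+13))),2).tolist() for u,v in ((372,164),(416.5,162),(460,160),(504,158.5))])
E
```

```text
far [np.float64(-0.02), np.float64(-0.0), np.float64(0.24), np.float64(2.03), np.float64(2.03)] du [np.float64(0.01), np.float64(0.0), np.float64(0.08), np.float64(0.06), np.float64(0.04)]
m1 [np.float64(-0.03), np.float64(-0.0), np.float64(0.3), np.float64(1.82), np.float64(1.88)] du [np.float64(0.0), np.float64(0.0), np.float64(-0.09), np.float64(-0.15), np.float64(-0.17)]
m2 [np.float64(-0.06), np.float64(-0.0), np.float64(0.08), np.float64(1.86), np.float64(1.98)] du [np.float64(-0.02), np.float64(0.0), np.float64(-0.11), np.float64(-0.08), np.float64(-0.13)]
near [np.float64(0.02), np.float64(-0.0), np.float64(0.15), np.float64(2.04), np.float64(1.92)] du [np.float64(0.04), np.float64(0.0), np.float64(-0.02), np.float64(0.02), np.float64(0.12)]
top0 [[372.38, 164.03], [416.15, 162.13], [459.93, 160.13], [503.33, 158.29]]
t6 [[372.48, 163.97], [416.6, 161.83], [460.14, 159.98], [503.83, 158.03]]
```

```bash
python3 -c "
from workcell import *
print(hand_in(), get_state()['clock'])"
```

```text
the job is handed in; nothing more can be done
the job is handed in; nothing more can be done
```

The jack now carries the board. I gripped the yellow wing knob, turned it about 44° clockwise in small steps while tracking the board, then let go, backed straight up and handed the job in. The clock read about 7 s at my last reading.

**Lift and level:** The board began to rise at about 39° of turn. After release, all four rings had risen 1.9 to 2.0 mm in the side view, so it is level and well under the 1 cm limit. It did not drop when I let go.

**Place:** The rings moved 0.5 px or less in the top view, about 1 mm, so the board has stayed where it was.

**Robot:** The gripper is clear of everything with wrist force near zero, and I never went near the spare jack.

**Checks that disagreed:** The image-matching tracker read only about 0.5 to 0.7 mm of rise at the board's far end. Its match was poor there (0.77 to 0.79) because the arm's shadow lay across the board. The ring positions showed 2.0 mm at that end, and I relied on those.

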